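Close, tighten and proof the swing clamp on a steel block

ROBOT

A 6-joint arm with a two-finger parallel gripper is mounted at the origin on the work surface. World frame = base frame: x ahead of the robot, y to its left, z up, the work surface at z = 0. Lengths are in m, angles in rad, forces in N, time in s.
With the tool pointing down it reaches from about 0.4 to 0.925 m from the base axis. Payload 3.4 kg.
Tool frame: the origin (TCP) lies on the centre line of the jaws, within the pads' length; the fingertips stand ahead of it and the grasp point (between the pads) is the TCP (bot.tcp_to_tips is the z of the fingertips in the tool frame, in m); z points along the fingers, y is the line along which they close (so a half turn about z gives the same grasp; the last joint's range is limited). The gripper opens to 85 mm and grips with 20 to 120 N. Pads are 22 mm wide; open, the fingers measure 114 mm over their backs; the gripper's body (76 mm by 85 mm) begins 54 mm behind the grasp point. The pads swing forward as they close: fully open they stand 13 mm farther back than shut.
Start: joints at [1.169, 0.307, 1.506, -0, 1.328, -0.073], TCP at [0.185, 0.544, 0.25] pointing down, gripper open.
Joint ranges: [-3.12, 3.12], [-1.05, 2.28], [0.14, 2.33], [-1.42, 4.57], [0.1, 2.73], [-2.68, 2.68]. Speed limits (rad/s): [2.57, 2.57, 3.14, 3.14, 3.14, 3.14].

INTERFACE

Orientations are given as [roll, pitch, yaw] about the fixed x, y, z axes, in that order (R = Rz(yaw) Ry(pitch) Rx(roll)).
In Python, from station import bot, imaging, workorder gives the robot as it stands.
- The arm moves only by the tool jog_arm, never from a script. Its argument "steps" is a list of rows, each an object with "xyz": the shift along the tool's x, y, z in units of 50 mm (1.0 is 50 mm), a list of three; "twist": the turn, a rotation vector about the tool's x, y, z in units of 6 degrees (1.0 is 6 degrees), a list of three; "gripper": the finger opening in mm, from 0 to 85.4. A call has 1 to 8 rows; each row is the pose to reach, as a shift and turn from the pose commanded when the call began, along the tool's axes at that moment; what a row does not reach only later rows make up. A row lasts 1/8 s, in which the tool goes at most 62.5 mm and 10.7 degrees, less where a joint would pass 70% of its speed; a pose out of reach is approached as far as the arm can. A call with a gripper value outside its range is refused whole. The fingers move at their own pace and stop on an object; "squeeze" is the grip in N (left out, the last holds). Time passes only in rows, so rows that repeat a pose let the fingers close. It gives the time, the measured TCP pose, the force, the opening and the grip force at its end, in the units of the state.
- bot.get_obs(): the state, without advancing time (a new reading comes with each control period).
- imaging.get_image(name): name is "side" or "top"; returns the picture (400x640x3 uint8, blue, green, red); there is no depth.
- imaging.camera_model(name): a dict with "vfov" (degrees; the focal length in pixels is half the picture's height over the tangent of half this angle, whatever the lens; pixels are square), "cx", "cy" (the principal point, pixels), "origin" and "orientation" of the camera in the world. Camera axes: x right, y down, z forward; pixel columns grow to the right and rows downward; lengths in m; the calibration is good to about 2 mm. A picture is of the moment at which its call begins. camera_model takes no time and is no camera call.
- workorder.sign_off(): hands the job in; it is judged then, once.
The state is a dict: "time": time; "q": joint angles; "joint_vel": joint speeds; "joint_torque": joint torques, N m; "eef_pos": TCP position; "tcp_rot": TCP orientation; "contact_force": force on the tool from outside, world axes, zero at the start; "moment": the same for the moment, N m; "width": finger opening in m; "finger_force": force on a finger pad.
Only numpy, scipy, OpenCV 4.12 (cv2) and the standard library are available. Lean on these libraries where they do the work, as an engineer would, in place of code of your own. Each camera call takes 0.05 s, during which the arm holds its last target. There are 200 camera calls.

TASK

On the clamping fixture, swing the clamp arm clockwise over the steel block until it meets its stop, then turn the lever on the clamp screw clockwise until the screw bites and lean on the lever's grip with about 12 newtons for a full second; do not lean so hard that the screw is forced past its bite. Let the lever go slack, then lean on it once more with the same 12 newtons for a full second to check that the screw holds. Leave the clamp closed and tight with the lever unloaded, and do not knock the block or the other things about.

Things in the scene. Friction and masses are not known exactly. Their poses are not given: they have to be found in the camera images.
- fixture: Steel base plate bolted to the bench, 150 (x) x 220 (y) x 18 mm; origin at the centre of its underside, z up. It carries a pivot post, a swing arm and two low fences (to 32 mm above the bench) round the block.
- pivot (a point): On the vertical axis of the swing arm, at the arm's mid-height, 72 mm above the bench (fixture frame x 0, y -60 mm). The bolt head there reaches 88 mm above the bench.
- clamp_arm (a joint): Swing of the clamp arm, a flat steel bar 30 mm wide lying 64 to 80 mm above the bench and 145 mm long from the pivot. rad; 0 = closed against its stop, over the block, pointing along the fixture's +y; positive = swung open, anticlockwise from above, up to 1.5. It stays where it is left; friction 0.4 N m.
- swing_pin (a point): Mid-height of the plain upright pin near the arm's free end, by which the arm is swung: 14 mm diameter, from 80 to 115 mm above the bench, 135 mm from the pivot axis.
- screw_hub (a point): Centre of the top of the clamp screw's round hub (30 mm diameter, 103 mm above the bench), on the screw's vertical axis, on the arm 100 mm from the pivot. Its x axis points along the unloaded lever to the grip, z up. It turns clockwise (from above) against 0.2 N m of friction until the screw bites, an unknown 0.3 to 1.0 rad from where the lever starts; then only the springy lever gives.
- lever_grip (a point): Mid-height of the upright black plastic grip at the lever's end: 20 mm diameter, 50 mm tall, from 100 to 150 mm above the bench, 110 mm from the screw axis. The lever is a 10 mm steel rod at about 103 mm above the bench. It bends sideways at the grip by about 2.9 mm for 12 N (0.24 mm per N), springs back when let go.
- pad_face (a point): Centre of the underside of the brass pad under the screw; 58 mm above the bench when the screw has bitten, rising 1.5 mm per rad of slack.
- overrun (a joint): How far the screw has been forced past its bite, rad; 0 at the start and when all is well. It is forced at 2.3 N m (21 N at the grip).
- work: Plain steel block 60 x 70 x 40 mm standing loose on the plate under the closed arm; origin at the centre of its underside. Leave it in place.
- v_block: Dark steel V-block 50 x 45 x 38 mm beside the fixture; origin at its underside. Leave alone.
- parallel: Steel parallel bar 12 x 120 x 20 mm lying behind the fixture; origin at its underside. Leave alone.
- spanner: Steel spanner lying flat beside the fixture; origin about its middle. Leave alone.
- oil: Amber bottle 52 mm diameter, 130 mm tall; origin at its underside. Leave alone.
- pot: Steel cup 76 mm across, 100 mm tall; origin at its underside. Leave alone.
- drill_case: Blue case 100 x 160 x 45 mm; origin at its underside. Leave alone.
- collet: Steel collet 48 mm diameter, 58 mm tall; origin at its underside. Leave alone.

How it is judged:
On the way, in this order (a step that is already met when the one before it is completed fails the run):
1. the clamp arm is swung closed against its stop (value of joint clamp_arm below 0.04 rad), for 0.1 s.
2. the screw has bitten and the lever carries 9.5 to 16 N at its grip (bent 2.3 to 3.9 mm) for 0.8 s (value of joint clamp_arm below 0.04 rad and z of pad_face in the frame of fixture below 0.0583 m and y of lever_grip in the frame of screw_hub between -0.0039 and -0.0023 m), for 0.8 s.
3. the lever is let go slack (bent less than 0.8 mm) (y of lever_grip in the frame of screw_hub between -0.0008 and 0.0008 m), for 0.1 s.
4. the lever carries 9.5 to 16 N a second time for 0.8 s and the screw holds (all of step 2), for 0.8 s.
At the end, for the whole second after the job is handed in: The arm is closed on its stop (within 0.04 rad), the screw is still at its bite (pad within 0.3 mm, 0.2 rad of lever, of the block) and was never forced more than 0.06 rad past it, and the lever is unloaded (bent less than 0.8 mm) (all of step 3 and value of joint clamp_arm below 0.04 rad and z of pad_face in the frame of fixture below 0.0583 m and value of joint overrun below 0.06 rad); the robot touches nothing.
It fails at once if the screw is forced past its bite by more than 0.06 rad (value of joint overrun above 0.06 rad).
It fails at once if the steel block is shifted by more than 8 mm (distance of work from where it was at the start of the episode above 0.008 m).
It fails at once if a bystander is shifted by more than 30 mm (distance of any of v_block, parallel, spanner, oil, pot, drill_case, collet from where it was at the start of the episode above 0.03 m).
It also fails if it takes over 70 s, if anything falls off the work surface, if the arm or the gripper's body presses on something with over 40 N, if the wrist force passes 120 N, or if a joint passes its speed limit or range.

## Working session

There is one attempt and no reset: what is moved stays moved. The work goes in short steps, Python scripts to look and compute and a tool call to move; the robot and the scene stay as the last step left them, time stands still between calls to the robot, and variables do not carry over. Pictures are saved under pics/ and viewed, at most 10 in all, crops included, and the job is handed in when it is done.

Besides the shell and the picture viewer there is one more tool, called after "Request:" as name([rows], argument=value, ...), one row to a line, values as JSON. jog_arm: Moves the arm, as the interface text tells. Its arguments: {"type":"object","properties":{"steps":{"type":"array","items":{"type":"object","properties":{"xyz":{"type":"array","items":{"type":"number"}},"twist":{"type":"array","items":{"type":"number"}},"gripper":{"type":"number"}}}},"squeeze":{"type":"number"}},"required":["steps"]}

```bash
mkdir -p pics; ls
python3 - <<'E'
from station import bot, imaging
import cv2
for n in("side","top"):
    cv2.imwrite(f"pics/{n}0.png",imaging.get_image(n)); print(imaging.camera_model(n))
o=bot.get_obs(); print({k:o[k] for k in("time","eef_pos","tcp_rot","contact_force","width")},bot.tcp_to_tips)
E
```

```text
pics
{'vfov': 52.75113635643701, 'cx': 313.9329747014368, 'cy': 199.34377347499665, 'origin': array([0.47290584, 0.79023716, 0.90917578]), 'orientation': array([-2.35087271,  0.01913201, -3.01065523])}
{'vfov': 52.35314457641278, 'cx': 319.5564509747377, 'cy': 195.10460761002275, 'origin': array([ 0.43380805, -0.03112921,  1.52102534]), 'orientation': array([-3.02832348, -0.00518489, -1.5775688 ])}
{'time': 0.1, 'eef_pos': array([0.1848993 , 0.54385386, 0.24946303]), 'tcp_rot': array([-3.13975474e+00, -1.51959938e-04,  2.81381812e+00]), 'contact_force': array([ 0.81654074, -0.12561751,  0.43998236]), 'width': 0.0854652756627902} 0.019
```

View pics/top0.png

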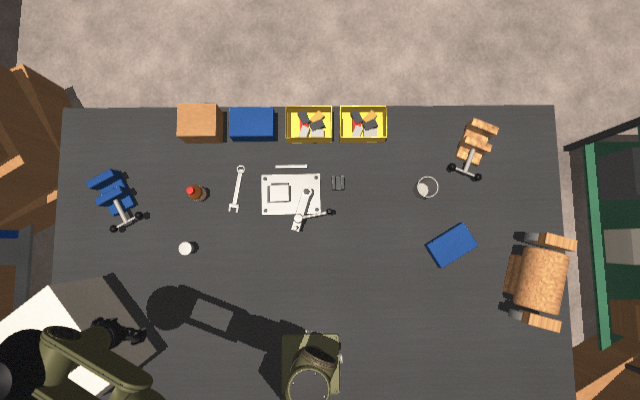

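View pics/side0.png

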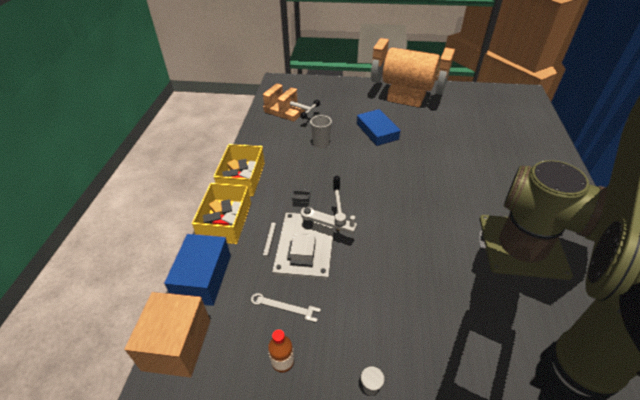

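Overview: the fixture is at top (290,195) and side (305,240), with the clamp arm swung open toward the robot and the lever pointing right (−y). I'll zoom in on both views.

Run:
```python
import cv2,numpy as np
a=cv2.resize(cv2.imread("pics/top0.png")[155:245,225:355],None,fx=5.5,fy=5.5,interpolation=cv2.INTER_CUBIC)
b=cv2.resize(cv2.imread("pics/side0.png")[170:280,255:365],None,fx=5.4,fy=5.4,interpolation=cv2.INTER_CUBIC)
cv2.imwrite("pics/ct.png",a);cv2.imwrite("pics/cs.png",b)
```

```text
(no output)
```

View pics/ct.png

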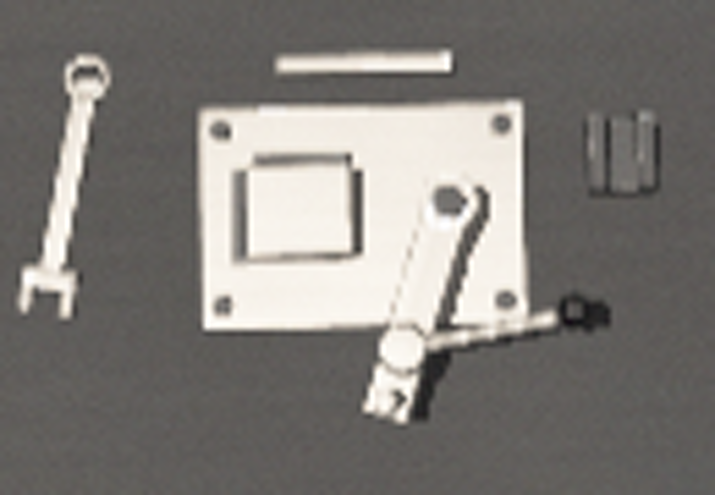

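View pics/cs.png

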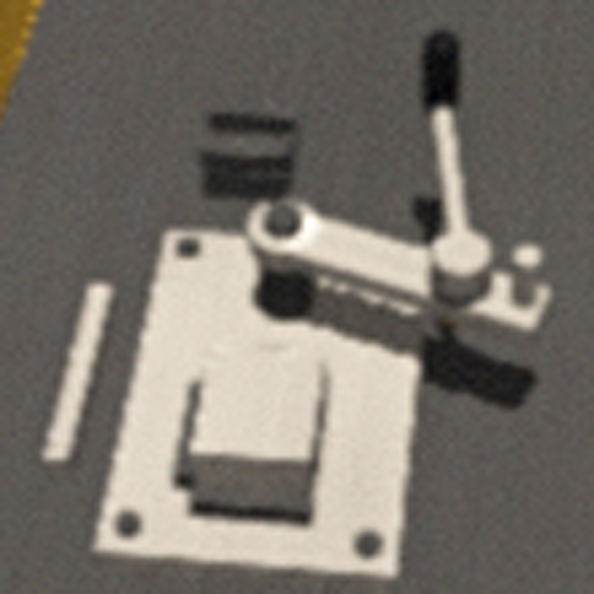

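Top crop: bolt head (450,199), hub (402,349), pin (≈398,400), grip top (575,308), plate corners (200,105), (522,100), (528,328), (203,330). Side crop: bolt (285,218), hub (462,248), pin (528,253), grip top (441,42). Next I'll cast rays.

```bash
cat > h.py <<'E'
import numpy as np
from scipy.spatial.transform import Rotation as R
from station import bot, imaging
def ray(n,u,v):
    m=imaging.camera_model(n); f=200/np.tan(np.radians(m["vfov"])/2)
    d=R.from_euler("xyz",m["orientation"]).apply([(u-m["cx"])/f,(v-m["cy"])/f,1]); return m["origin"],d
def plane(n,u,v,z):
    o,d=ray(n,u,v); return o+d*(z-o[2])/d[2]
def crop(p,s,x0,y0): return (p[0]+.5)/s-.5+x0,(p[1]+.5)/s-.5+y0
E
python3 - <<'E'
from h import *
np.set_printoptions(precision=4,suppress=True)
T=dict(bolt=(450,199,.088),hub=(402,349,.103),pin=(398,400,.115),grip=(575,308,.15),c1=(200,105,.018),c2=(522,100,.018),c3=(528,328,.018),c4=(203,330,.018))
S=dict(bolt=(285,218,.088),hub=(462,248,.103),pin=(528,253,.115),grip=(441,42,.15),c1=(97,549,.018),c2=(165,232,.018),c4=(397,576,.018))
P={}
for k,(a,b,z) in T.items():
    P['t',k]=plane("top",*crop((a,b),5.5,225,155),z); print("top",k,P['t',k])
for k,(a,b,z) in S.items():
    P['s',k]=plane("side",*crop((a,b),5.4,255,170),z); print("side",k,P['s',k])
for c in 'ts':
    for a,b in(("bolt","hub"),("bolt","pin"),("hub","grip"),("c2","c1")):
        d=(P[c,b]-P[c,a])[:2]; print(c,a,b,np.hypot(*d),np.degrees(np.arctan2(d[1],d[0])))
E
```

```text
top bolt [0.6125 0.0069 0.088 ]
top hub [0.5151 0.0372 0.103 ]
top pin [0.4825 0.0391 0.115 ]
top grip [ 0.5369 -0.0713  0.15  ]
top c1 [0.6867 0.1784 0.018 ]
top c2 [ 0.6888 -0.0404  0.018 ]
top c3 [ 0.5335 -0.0434  0.018 ]
top c4 [0.5336 0.1749 0.018 ]
side bolt [0.6097 0.0136 0.088 ]
side hub [0.5153 0.0385 0.103 ]
side pin [0.4819 0.0494 0.115 ]
side grip [ 0.5363 -0.0634  0.15  ]
side c1 [0.6816 0.1821 0.018 ]
side c2 [ 0.6872 -0.0342  0.018 ]
side c4 [0.5327 0.1805 0.018 ]
t bolt hub 0.10204531698096482 162.7241101980264
t bolt pin 0.13400806341709764 166.0727749432601
t hub grip 0.11064860489628611 -78.63980970484532
t c2 c1 0.21884865380742785 90.56333074538328
s bolt hub 0.09760302154297225 165.2128296601204
s bolt pin 0.1326895221898873 164.35241147091622
s hub grip 0.10398927007716573 -78.3895316982245
s c2 c1 0.21638394536474442 91.47668824743803
```

```bash
cat >> h.py <<'E'
np.set_printoptions(precision=3,suppress=True)
def rel(x,y,z,yawdeg):
    o=bot.get_obs(); A=R.from_euler("xyz",o["tcp_rot"]); B=R.from_euler("xyz",[np.pi,0,np.radians(yawdeg)])
    print("xyz",A.inv().apply(np.array([x,y,z])-o["eef_pos"])/.05,"twist",np.degrees((A.inv()*B).as_rotvec())/6)
PIV=np.array([.611,.010])
def pin_pose(armdeg,gap,out=.141,back=.018):
    a=np.radians(armdeg); p=PIV+out*np.array([np.cos(a),np.sin(a)])-(back+gap)*np.array([np.sin(a),-np.cos(a)])
    return *p,armdeg-90
E
python3 - <<'E'
from h import *
p=pin_pose(164.5,.025); print(p); rel(*p[:2],.25,p[2])
E
```

```text
(np.float64(0.4636368559262191), np.float64(0.006244501539063453), 74.5)
xyz [-8.739 -8.385  0.003] twist [-0.015  0.012 14.453]
```

Request:
jog_arm([
  {"xyz": [-1,-0.9,0],"twist": [0,0,1.6],"gripper": 0},
  {"xyz": [-1.8,-1.7,0],"twist": [0,0,3.2],"gripper": 0},
  {"xyz": [-2.6,-2.5,0],"twist": [0,0,4.8],"gripper": 0},
  {"xyz": [-3.4,-3.3,0],"twist": [0,0,6.4],"gripper": 0},
  {"xyz": [-4.2,-4.1,0],"twist": [0,0,8],"gripper": 0},
  {"xyz": [-5,-4.9,0],"twist": [0,0,9.6],"gripper": 0},
  {"xyz": [-5.8,-5.7,0],"twist": [0,0,11.2],"gripper": 0},
  {"xyz": [-6.6,-6.4,0],"twist": [0,0,12.8],"gripper": 0},
])

```text
time: 1.1
eef_pos: [0.3946, 0.1333, 0.2502]
tcp_rot: [-3.141, -0.0, 1.468]
contact_force: [0.6, 0.6, -0.0]
width: -0.0002
finger_force: 0.0
```

Run:
```python
from h import *
p=pin_pose(164.5,.025); rel(*p[:2],.25,p[2]); rel(*p[:2],.108,p[2]); print(bot.get_obs()["q"])
```

```text
xyz [-2.386  1.634  0.003] twist [-0.002 -0.     1.598]
xyz [-2.386  1.635  2.843] twist [-0.002 -0.     1.598]
[0.224 0.082 1.807 0.    1.253 0.327]
```

Request:
jog_arm([
  {"xyz": [-0.8,0.5,0],"twist": [0,0,0.8]},
  {"xyz": [-1.6,1.0,0],"twist": [0,0,1.6]},
  {"xyz": [-2.4,1.63,0],"twist": [0,0,1.6]},
  {"xyz": [-2.4,1.63,0.8],"twist": [0,0,1.6]},
  {"xyz": [-2.4,1.63,1.6],"twist": [0,0,1.6]},
  {"xyz": [-2.4,1.63,2.4],"twist": [0,0,1.6]},
  {"xyz": [-2.4,1.63,2.84],"twist": [0,0,1.6]},
  {"xyz": [-2.4,1.63,2.84],"twist": [0,0,1.6]},
])

```text
invalid input at $.steps[0]: expected keys xyz, twist, gripper
```

Run:
```python
from h import *
import cv2
a=imaging.get_image("top")[155:265,225:355];b=imaging.get_image("side")[165:275,265:395]
cv2.imwrite("pics/c2.png",np.vstack([cv2.resize(i,None,fx=2.7,fy=2.7,interpolation=cv2.INTER_CUBIC) for i in(a,b)]))
o=bot.get_obs(); print(o["eef_pos"],o["tcp_rot"])
```

```text
[0.397 0.131 0.25 ] [3.14  0.002 1.465]
```

View pics/c2.png

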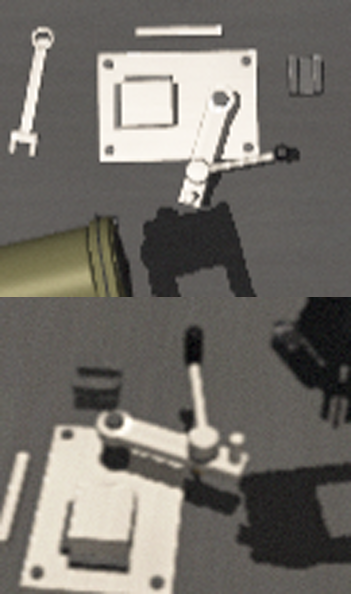

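The move was refused because it lacked the gripper key. The picture shows the fixture unchanged, with the tool up at the right of the side view. I'll resend it.

Request:
jog_arm([
  {"xyz": [-0.8,0.5,0],"twist": [0,0,0.8],"gripper": 0},
  {"xyz": [-1.6,1.0,0],"twist": [0,0,1.6],"gripper": 0},
  {"xyz": [-2.34,1.6,0],"twist": [0,0,1.6],"gripper": 0},
  {"xyz": [-2.34,1.6,0.8],"twist": [0,0,1.6],"gripper": 0},
  {"xyz": [-2.34,1.6,1.6],"twist": [0,0,1.6],"gripper": 0},
  {"xyz": [-2.34,1.6,2.4],"twist": [0,0,1.6],"gripper": 0},
  {"xyz": [-2.34,1.6,2.84],"twist": [0,0,1.6],"gripper": 0},
  {"xyz": [-2.34,1.6,2.84],"twist": [0,0,1.6],"gripper": 0},
])

```text
time: 2.2
eef_pos: [0.4609, 0.0117, 0.1066]
tcp_rot: [-3.136, 0.001, 1.307]
contact_force: [-0.2, -0.2, 0.7]
width: -0.0005
finger_force: 0.0
```

Run:
```python
from h import *
import cv2
a=imaging.get_image("top")[165:265,245:355];b=imaging.get_image("side")[165:265,265:375]
cv2.imwrite("pics/c3.png",np.hstack([cv2.resize(i,None,fx=3.6,fy=3.6,interpolation=cv2.INTER_CUBIC) for i in(a,b)]))
o=bot.get_obs(); print(o["eef_pos"],o["tcp_rot"],o["contact_force"])
for a,g in((164.5,0),(150,0),(135,0),(120,0),(105,0),(91,0),(91,-.004)):
    p=pin_pose(a,g); print(a); rel(*p[:2],.107,p[2])
```

```text
[0.463 0.011 0.109] [-3.141 -0.     1.307] [ 0.422 -0.669 -0.392]
164.5
xyz [0.404 0.043 0.032] twist [-0.001 -0.001  0.062]
150
xyz [1.121 0.047 0.032] twist [-0.001 -0.001  2.478]
135
xyz [1.838 0.24  0.032] twist [-0.001 -0.001  4.978]
120
xyz [2.48  0.613 0.032] twist [-0.001 -0.001  7.478]
105
xyz [3.004 1.138 0.032] twist [-0.001 -0.     9.978]
91
xyz [3.355 1.736 0.032] twist [-0.002 -0.    12.312]
91
xyz [3.377 1.813 0.032] twist [-0.002 -0.    12.312]
```

View pics/c3.png

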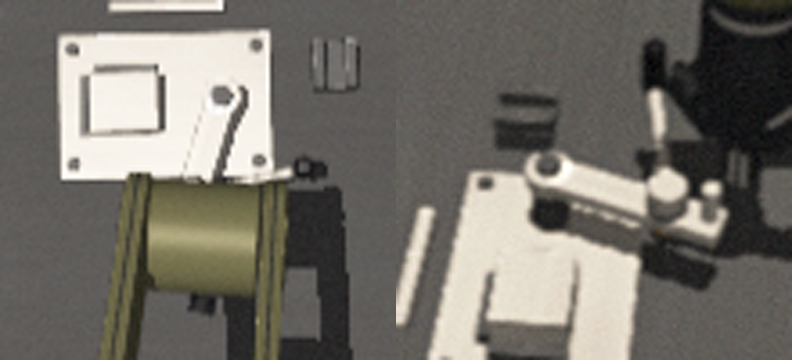

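The side view shows the finger standing just behind (right of) the pin, clear of the hub. Now I'll swing the arm.

Request:
jog_arm([
  {"xyz": [0.4,0.04,0],"twist": [0,0,0.1],"gripper": 0},
  {"xyz": [0.75,0.04,0],"twist": [0,0,1.3],"gripper": 0},
  {"xyz": [1.12,0.05,0],"twist": [0,0,2.5],"gripper": 0},
  {"xyz": [1.49,0.13,0],"twist": [0,0,3.8],"gripper": 0},
  {"xyz": [1.84,0.24,0],"twist": [0,0,5],"gripper": 0},
  {"xyz": [2.17,0.41,0],"twist": [0,0,6.3],"gripper": 0},
  {"xyz": [2.48,0.61,0],"twist": [0,0,7.5],"gripper": 0},
  {"xyz": [2.74,0.83,0],"twist": [0,0,8.65],"gripper": 0},
])

```text
time: 3.3
eef_pos: [0.5383, 0.1325, 0.1098]
tcp_rot: [3.141, 0.001, 0.397]
contact_force: [-2.2, -3.2, 1.0]
width: 0.0001
finger_force: 1.7
```

Run:
```python
from h import *
o=bot.get_obs(); print(o["eef_pos"],o["tcp_rot"],o["contact_force"],o["q"][5])
for a,g in((113,0),(105,0),(98,0),(91,0),(91,-.004)):
    p=pin_pose(a,g); print(a); rel(*p[:2],.107,p[2])
```

```text
[0.538 0.132 0.11 ] [3.141 0.001 0.397] [-2.177 -3.17   0.952] 1.3399332602240546
113
xyz [0.022 0.003 0.056] twist [ 0.006  0.008 -0.042]
105
xyz [ 0.418 -0.021  0.055] twist [0.007 0.007 1.291]
98
xyz [0.764 0.003 0.055] twist [0.007 0.007 2.458]
91
xyz [1.105 0.069 0.055] twist [0.007 0.007 3.625]
91
xyz [1.179 0.099 0.055] twist [0.007 0.007 3.625]
```

Request:
jog_arm([
  {"xyz": [0.2,0,0],"twist": [0,0,0.6],"gripper": 0},
  {"xyz": [0.42,-0.02,0],"twist": [0,0,1.3],"gripper": 0},
  {"xyz": [0.6,0,0],"twist": [0,0,1.9],"gripper": 0},
  {"xyz": [0.76,0,0],"twist": [0,0,2.5],"gripper": 0},
  {"xyz": [0.9,0.02,0],"twist": [0,0,3],"gripper": 0},
  {"xyz": [1.0,0.04,0],"twist": [0,0,3.4],"gripper": 0},
  {"xyz": [1.04,0.05,0],"twist": [0,0,3.6],"gripper": 0},
  {"xyz": [1.06,0.05,0],"twist": [0,0,3.6],"gripper": 0},
])

```text
time: 4.3
eef_pos: [0.5884, 0.1509, 0.1093]
tcp_rot: [-3.141, -0.0, 0.024]
contact_force: [-2.1, 0.4, 2.1]
width: -0.0001
finger_force: 1.5
```

Request:
jog_arm([
  {"xyz": [0.03,0,0],"twist": [0,0,0],"gripper": 0},
  {"xyz": [0.06,0,0],"twist": [0,0,0],"gripper": 0},
  {"xyz": [0.08,0,0],"twist": [0,0,0],"gripper": 0},
  {"xyz": [0.08,0,0],"twist": [0,0,0],"gripper": 0},
])

```text
time: 4.8
eef_pos: [0.5921, 0.1507, 0.1082]
tcp_rot: [-3.142, 0.001, 0.023]
contact_force: [-5.2, 0.7, 4.1]
width: 0.0002
finger_force: 2.2
```

Request:
jog_arm([
  {"xyz": [0.02,0,0],"twist": [0,0,0],"gripper": 0},
  {"xyz": [0.04,0,0],"twist": [0,0,0],"gripper": 0},
  {"xyz": [0.04,0,0],"twist": [0,0,0],"gripper": 0},
])

```text
time: 5.18
eef_pos: [0.5922, 0.1507, 0.1081]
tcp_rot: [3.141, 0.004, 0.023]
contact_force: [-8.9, 0.2, 5.4]
width: -0.0001
finger_force: 4.1
```

The arm has met its stop: the force rises with no motion. I'll back off and look at the lever.

Request:
jog_arm([
  {"xyz": [-0.3,0,0],"twist": [0,0,0],"gripper": 0},
  {"xyz": [-0.5,0,-0.6],"twist": [0,0,0],"gripper": 0},
  {"xyz": [-0.5,0,-1.8],"twist": [0,0,0],"gripper": 0},
  {"xyz": [-0.7,1.0,-2.8],"twist": [0,0,-1],"gripper": 0},
  {"xyz": [-1.2,2.0,-2.8],"twist": [0,0,-2.5],"gripper": 0},
  {"xyz": [-1.8,3.0,-2.8],"twist": [0,0,-4],"gripper": 0},
  {"xyz": [-2.4,4.0,-2.8],"twist": [0,0,-5.5],"gripper": 0},
  {"xyz": [-2.4,4.8,-2.8],"twist": [0,0,-7],"gripper": 0},
])

```text
time: 6.18
eef_pos: [0.478, -0.0937, 0.2486]
tcp_rot: [3.14, 0.0, 0.76]
contact_force: [0.8, 0.5, -0.2]
width: 0.0002
finger_force: 0.0
```

Run:
```python
from h import *
import cv2
a=imaging.get_image("top")[155:245,245:345];b=imaging.get_image("side")[185:275,265:365]
cv2.imwrite("pics/c4.png",np.hstack([cv2.resize(i,None,fx=4,fy=4,interpolation=cv2.INTER_CUBIC) for i in(a,b)]))
o=bot.get_obs(); print(o["eef_pos"],o["tcp_rot"],o["contact_force"],o["q"])
```

```text
[ 0.481 -0.096  0.249] [ 3.137 -0.     0.754] [1.032 0.723 0.378] [-0.282  0.187  1.681 -0.002  1.269  0.536]
```

View pics/c4.png

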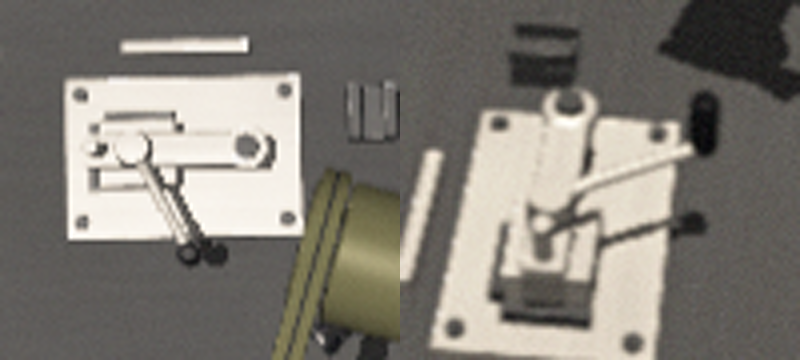

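Arm closed over the block. Grip top is at (190,252) in the top crop and (307,97) in the side crop. The hub is at (131,148) in the top crop and about (145,220) in the side crop.

```bash
cat >> h.py <<'E'
HUB=np.array([.611,.110])  # refined below
def lev_pose(deg,gap,out=.110,back=.021):
    a=np.radians(deg); p=HUB+out*np.array([np.cos(a),np.sin(a)])-(back+gap)*np.array([np.sin(a),-np.cos(a)])
    return *p,deg-90
E
python3 - <<'E'
from h import *
for n,k,c,z in(("top","grip",crop((190,252),4,245,155),.15),("top","hub",crop((131,148),4,245,155),.103),("side","grip",crop((307,97),4,265,185),.15),("side","hub",crop((145,220),4,265,185),.103)):
    print(n,k,plane(n,*c,z))
for d,g in((208,.03),(208,.0)):
    p=lev_pose(d,g);print(p); rel(*p[:2],.25,p[2])
E
```

```text
top grip [0.514 0.054 0.15 ]
top hub [0.608 0.108 0.103]
side grip [0.512 0.058 0.15 ]
side hub [0.609 0.135 0.103]
(np.float64(0.5378188144875984), np.float64(0.013327800857746736), 118)
xyz [ 2.33  -0.809 -0.027] twist [  0.041   0.028 -12.467]
(np.float64(0.5237346676040217), np.float64(0.03981622864351454), 118)
xyz [ 2.488 -1.388 -0.03 ] twist [  0.041   0.028 -12.467]
```

Request:
jog_arm([
  {"xyz": [0.4,-0.1,0],"twist": [0,0,-1.7],"gripper": 0},
  {"xyz": [0.8,-0.2,0],"twist": [0,0,-3.4],"gripper": 0},
  {"xyz": [1.2,-0.4,0],"twist": [0,0,-5.1],"gripper": 0},
  {"xyz": [1.6,-0.5,0],"twist": [0,0,-6.8],"gripper": 0},
  {"xyz": [2.0,-0.7,0],"twist": [0,0,-8.5],"gripper": 0},
  {"xyz": [2.33,-0.8,0],"twist": [0,0,-10.2],"gripper": 0},
  {"xyz": [2.33,-0.8,0.6],"twist": [0,0,-11.7],"gripper": 0},
  {"xyz": [2.33,-0.8,1.2],"twist": [0,0,-12.5],"gripper": 0},
])

```text
time: 7.28
eef_pos: [0.5385, 0.0182, 0.188]
tcp_rot: [3.139, 0.002, 2.068]
contact_force: [0.4, -0.4, -0.8]
width: -0.0005
finger_force: 0.0
```

Run:
```python
from h import *
for d,g in((208,.03),(208,.0),(200,0),(191,0),(183,0),(175,0),(165,0)):
    p=lev_pose(d,g);print(d,p); rel(*p[:2],.137,p[2])
```

```text
208 (np.float64(0.5378188144875984), np.float64(0.013327800857746736), 118)
xyz [-0.078 -0.061  1.02 ] twist [0.028 0.016 0.082]
208 (np.float64(0.5237346676040217), np.float64(0.03981622864351454), 118)
xyz [ 0.522 -0.056  1.019] twist [0.028 0.016 0.082]
200 (np.float64(0.5148162347233891), np.float64(0.052644239197672374), 110)
xyz [ 0.833 -0.09   1.018] twist [0.029 0.014 1.416]
191 (np.float64(0.5070279987236643), np.float64(0.06839683965617914), 101)
xyz [ 1.184 -0.077  1.018] twist [0.03  0.012 2.916]
183 (np.float64(0.5022498062580987), np.float64(0.08327182458343016), 93)
xyz [ 1.491 -0.019  1.018] twist [0.031 0.01  4.249]
175 (np.float64(0.49958831261220715), np.float64(0.09866704304231574), 85)
xyz [1.787 0.081 1.017] twist [0.032 0.008 5.582]
165 (np.float64(0.4993129591610495), np.float64(0.11818565260920688), 75)
xyz [2.133 0.262 1.017] twist [0.033 0.005 7.249]
```

Request:
jog_arm([
  {"xyz": [-0.06,-0.06,0.5],"twist": [0,0,0.1],"gripper": 0},
  {"xyz": [-0.06,-0.06,1.0],"twist": [0,0,0.1],"gripper": 0},
  {"xyz": [0.2,-0.06,1.02],"twist": [0,0,0.1],"gripper": 0},
  {"xyz": [0.45,-0.06,1.02],"twist": [0,0,0.1],"gripper": 0},
  {"xyz": [0.55,-0.06,1.02],"twist": [0,0,0.1],"gripper": 0},
  {"xyz": [0.65,-0.07,1.02],"twist": [0,0,0.5],"gripper": 0},
  {"xyz": [0.75,-0.08,1.02],"twist": [0,0,1],"gripper": 0},
  {"xyz": [0.83,-0.09,1.02],"twist": [0,0,1.4],"gripper": 0},
])

```text
time: 8.28
eef_pos: [0.5143, 0.0515, 0.1385]
tcp_rot: [3.139, 0.002, 1.917]
contact_force: [1.3, -2.9, -0.8]
width: 0.0001
finger_force: 1.0
```

```bash
cat >> h.py <<'E'
def st():
    o=bot.get_obs(); y=o["tcp_rot"][2]; d=np.array([np.cos(y),np.sin(y)])
    c=o["eef_pos"][:2]+.021*d; v=c-HUB
    print(o["time"],o["eef_pos"],"yaw",np.degrees(y),"F",o["contact_force"],"Fx",-o["contact_force"][:2]@d,"Fy",o["contact_force"][:2]@np.array([d[1],-d[0]]),"lever",np.degrees(np.arctan2(v[1],v[0]))%360,"r",np.hypot(*v))
E
python3 -c "
from h import *
st()
for d in(200,195,190,185):
    p=lev_pose(d,0);print(d); rel(*p[:2],.137,p[2])
"
```

```text
8.275 [0.514 0.052 0.138] yaw 109.8628672728192 F [ 1.277 -2.902 -0.823] Fx 3.163527242514538 Fy 0.21510409094709124 lever 200.4414049957886 r 0.11080848861425288
200
xyz [0.017 0.017 0.03 ] twist [ 0.021  0.017 -0.023]
195
xyz [ 0.21  -0.012  0.03 ] twist [0.022 0.016 0.81 ]
190
xyz [ 0.405 -0.023  0.029] twist [0.022 0.015 1.644]
185
xyz [ 0.601 -0.018  0.029] twist [0.023 0.014 2.477]
```

Request:
jog_arm([
  {"xyz": [0.1,0,0],"twist": [0,0,0.4],"gripper": 0},
  {"xyz": [0.2,0,0],"twist": [0,0,0.8],"gripper": 0},
  {"xyz": [0.28,-0.01,0],"twist": [0,0,1.2],"gripper": 0},
  {"xyz": [0.28,-0.01,0],"twist": [0,0,1.2],"gripper": 0},
])

```text
time: 8.78
eef_pos: [0.5086, 0.0647, 0.1382]
tcp_rot: [3.14, 0.001, 1.794]
contact_force: [-0.1, -0.9, 0.6]
width: -0.0001
finger_force: 0.6
```

```bash
python3 -c "
from h import *
st()"
```

```text
8.775 [0.509 0.065 0.138] yaw 102.78493380132534 F [-0.075 -0.864  0.643] Fx 0.826219002093816 Fy -0.2648596269510403 lever 193.0678885564065 r 0.10988274420421328
```

Request:
jog_arm([
  {"xyz": [0.05,0,0],"twist": [0,0,0.2],"gripper": 0},
  {"xyz": [0.1,0,0],"twist": [0,0,0.4],"gripper": 0},
  {"xyz": [0.15,0,0],"twist": [0,0,0.6],"gripper": 0},
  {"xyz": [0.2,0,0],"twist": [0,0,0.8],"gripper": 0},
])

```text
time: 9.28
eef_pos: [0.5062, 0.0744, 0.1373]
tcp_rot: [-3.141, 0.0, 1.708]
contact_force: [-0.9, -3.0, 1.4]
width: 0.0001
finger_force: 1.0
```

```bash
python3 -c "
from h import *
st()"
```

```text
9.275 [0.506 0.074 0.137] yaw 97.84295021215529 F [-0.895 -3.004  1.357] Fx 2.8542276994502136 Fy -1.2965377839639265 lever 187.82241432759716 r 0.10867214409105556
```

Request:
jog_arm([
  {"xyz": [0.05,0,0],"twist": [0,0,0.2],"gripper": 0},
  {"xyz": [0.1,0,0],"twist": [0,0,0.4],"gripper": 0},
  {"xyz": [0.15,0,0],"twist": [0,0,0.6],"gripper": 0},
  {"xyz": [0.2,0,0],"twist": [0,0,0.8],"gripper": 0},
])

```text
time: 9.78
eef_pos: [0.5047, 0.0843, 0.1372]
tcp_rot: [-3.141, -0.0, 1.624]
contact_force: [-0.7, -1.8, 0.5]
width: 0.0001
finger_force: 1.0
```

```bash
python3 -c "
from h import *
st()"
```

```text
9.775 [0.505 0.084 0.137] yaw 93.03970577936116 F [-0.673 -1.797  0.543] Fx 1.7592068410015993 Fy -0.767402138801728 lever 182.5068073955722 r 0.10747658156498742
```

Request:
jog_arm([
  {"xyz": [0.05,-0.01,0],"twist": [0,0,0.2],"gripper": 0},
  {"xyz": [0.1,-0.02,0],"twist": [0,0,0.4],"gripper": 0},
  {"xyz": [0.15,-0.03,0],"twist": [0,0,0.6],"gripper": 0},
  {"xyz": [0.2,-0.03,0],"twist": [0,0,0.8],"gripper": 0},
])

```text
time: 10.28
eef_pos: [0.503, 0.0942, 0.1373]
tcp_rot: [3.141, -0.0, 1.54]
contact_force: [-0.0, -2.2, -0.3]
width: 0.0001
finger_force: 0.9
```

```bash
python3 -c "
from h import *
st()"
```

```text
10.275 [0.503 0.094 0.137] yaw 88.24223822140588 F [-0.006 -2.169 -0.263] Fx 2.1679383086832487 Fy 0.0605013122066464 lever 177.20961327106664 r 0.10753177513873387
```

Request:
jog_arm([
  {"xyz": [0.05,-0.01,0],"twist": [0,0,0.2],"gripper": 0},
  {"xyz": [0.1,-0.01,0],"twist": [0,0,0.4],"gripper": 0},
  {"xyz": [0.15,-0.02,0],"twist": [0,0,0.6],"gripper": 0},
  {"xyz": [0.2,-0.02,0],"twist": [0,0,0.8],"gripper": 0},
])

```text
time: 10.78
eef_pos: [0.502, 0.1023, 0.1372]
tcp_rot: [-3.141, 0.004, 1.458]
contact_force: [-0.2, -11.8, 0.1]
width: -0.0003
finger_force: 5.3
```

```bash
python3 -c "
from h import *
st()"
```

```text
10.775 [0.502 0.102 0.137] yaw 83.51103027733497 F [ -0.238 -11.808   0.08 ] Fx 11.759339710194235 Fy 1.0981290165609559 lever 172.97340316065996 r 0.10747176735467916
```

The screw has bitten (11.8 N). Holding.

Request:
jog_arm([
  {"xyz": [0,0,0],"twist": [0,0,0],"gripper": 0},
  {"xyz": [0,0,0],"twist": [0,0,0],"gripper": 0},
])

```text
time: 11.02
eef_pos: [0.502, 0.102, 0.1372]
tcp_rot: [-3.141, 0.004, 1.458]
contact_force: [-1.0, -10.1, 0.7]
width: -0.0003
finger_force: 4.9
```

```bash
python3 -c "
from h import *
st()"
```

```text
11.025 [0.502 0.102 0.137] yaw 83.53820940447258 F [ -0.973 -10.14    0.732] Fx 10.185549712385196 Fy 0.1740275220215441 lever 173.12880043769624 r 0.10745372711736796
```

Request:
jog_arm([
  {"xyz": [0.02,0,0],"twist": [0,0,0],"gripper": 0},
  {"xyz": [0.02,0,0],"twist": [0,0,0],"gripper": 0},
  {"xyz": [0.02,0,0],"twist": [0,0,0],"gripper": 0},
])

```text
time: 11.4
eef_pos: [0.502, 0.1026, 0.1371]
tcp_rot: [-3.141, 0.005, 1.458]
contact_force: [-0.7, -11.1, 0.3]
width: 0.0001
finger_force: 5.4
```

Request:
jog_arm([
  {"xyz": [0,0,0],"twist": [0,0,0],"gripper": 0},
])

```text
time: 11.52
eef_pos: [0.5019, 0.1026, 0.1371]
tcp_rot: [-3.141, 0.005, 1.458]
contact_force: [0.3, -10.8, 0.4]
width: -0.0002
finger_force: 5.4
```

Request:
jog_arm([
  {"xyz": [0,0,0],"twist": [0,0,0],"gripper": 0},
])

```text
time: 11.65
eef_pos: [0.502, 0.1026, 0.1371]
tcp_rot: [-3.141, 0.005, 1.458]
contact_force: [0.2, -10.2, 0.4]
width: -0.0006
finger_force: 5.4
```

Request:
jog_arm([
  {"xyz": [0.03,0,0],"twist": [0,0,0],"gripper": 0},
  {"xyz": [0.03,0,0],"twist": [0,0,0],"gripper": 0},
  {"xyz": [0.03,0,0],"twist": [0,0,0],"gripper": 0},
])

```text
time: 12.02
eef_pos: [0.502, 0.1036, 0.1371]
tcp_rot: [-3.141, 0.006, 1.458]
contact_force: [-0.2, -11.6, 0.2]
width: -0.0002
finger_force: 6.2
```

Request:
jog_arm([
  {"xyz": [0,0,0],"twist": [0,0,0],"gripper": 0},
  {"xyz": [0,0,0],"twist": [0,0,0],"gripper": 0},
])

```text
time: 12.28
eef_pos: [0.502, 0.1036, 0.1371]
tcp_rot: [-3.141, 0.006, 1.458]
contact_force: [-0.5, -12.3, 0.8]
width: -0.0002
finger_force: 6.2
```

Request:
jog_arm([
  {"xyz": [0,0,0],"twist": [0,0,0],"gripper": 0},
  {"xyz": [0,0,0],"twist": [0,0,0],"gripper": 0},
  {"xyz": [0,0,0],"twist": [0,0,0],"gripper": 0},
  {"xyz": [0,0,0],"twist": [0,0,0],"gripper": 0},
  {"xyz": [0,0,0],"twist": [0,0,0],"gripper": 0},
  {"xyz": [0,0,0],"twist": [0,0,0],"gripper": 0},
])

```text
time: 13.02
eef_pos: [0.502, 0.1036, 0.1371]
tcp_rot: [-3.141, 0.006, 1.458]
contact_force: [-0.9, -11.5, 1.3]
width: 0.0
finger_force: 6.2
```

Held at about 12 N for over a second. Now I'll release to slack.

Request:
jog_arm([
  {"xyz": [-0.1,0,0],"twist": [0,0,0],"gripper": 0},
  {"xyz": [-0.25,0,0],"twist": [0,0,0],"gripper": 0},
  {"xyz": [-0.35,0,0],"twist": [0,0,0],"gripper": 0},
  {"xyz": [-0.35,0,0],"twist": [0,0,0],"gripper": 0},
  {"xyz": [-0.35,0,0],"twist": [0,0,0],"gripper": 0},
])

```text
time: 13.65
eef_pos: [0.5005, 0.0895, 0.1374]
tcp_rot: [3.141, -0.001, 1.457]
contact_force: [-0.1, -0.3, -0.1]
width: -0.0001
finger_force: 0.0
```

Run:
```python
from h import *
st()
import cv2
a=imaging.get_image("top")[155:245,245:345];b=imaging.get_image("side")[185:275,265:365]
cv2.imwrite("pics/c5.png",np.hstack([cv2.resize(i,None,fx=4,fy=4,interpolation=cv2.INTER_CUBIC) for i in(a,b)]))
```

```text
13.65 [0.501 0.09  0.137] yaw 83.50817739768283 F [-0.082 -0.319 -0.06 ] Fx 0.32668321953086105 Fy -0.04522286428284062 lever 179.78459064686044 r 0.10808277940812998
```

View pics/c5.png

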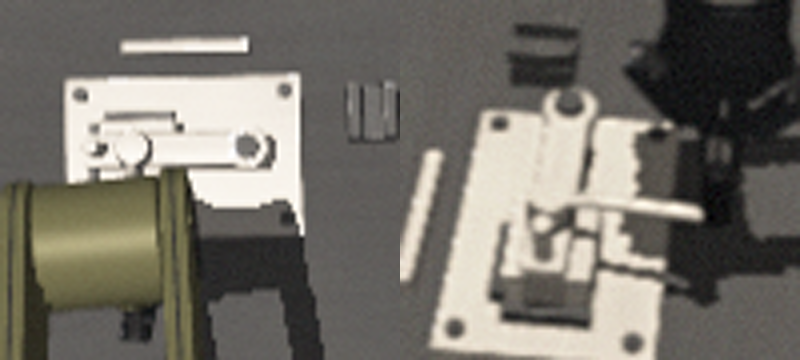

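Request:
jog_arm([
  {"xyz": [0.08,0,0],"twist": [0,0,0],"gripper": 0},
  {"xyz": [0.16,0,0],"twist": [0,0,0],"gripper": 0},
  {"xyz": [0.16,0,0],"twist": [0,0,0],"gripper": 0},
])

```text
time: 14.12
eef_pos: [0.5012, 0.097, 0.1372]
tcp_rot: [-3.141, 0.001, 1.459]
contact_force: [0.3, -2.1, -0.6]
width: -0.0003
finger_force: 1.1
```

Picture: the arm is still closed, with the lever pointing at the robot and the finger clear of the grip. First touch came at about 2 N. Second lean now.

Request:
jog_arm([
  {"xyz": [0.05,0,0],"twist": [0,0,0],"gripper": 0},
  {"xyz": [0.1,0,0],"twist": [0,0,0],"gripper": 0},
  {"xyz": [0.15,0,0],"twist": [0,0,0],"gripper": 0},
  {"xyz": [0.19,0,0],"twist": [0,0,0],"gripper": 0},
  {"xyz": [0.19,0,0],"twist": [0,0,0],"gripper": 0},
])

```text
time: 14.75
eef_pos: [0.5013, 0.1036, 0.137]
tcp_rot: [-3.14, 0.006, 1.459]
contact_force: [-1.1, -11.9, 1.7]
width: -0.0001
finger_force: 6.1
```

Request:
jog_arm([
  {"xyz": [0,0,0],"twist": [0,0,0],"gripper": 0},
])

```text
time: 14.88
eef_pos: [0.5013, 0.1036, 0.1369]
tcp_rot: [-3.14, 0.006, 1.459]
contact_force: [-0.7, -12.2, 0.7]
width: -0.0003
finger_force: 6.1
```

Request:
jog_arm([
  {"xyz": [0,0,0],"twist": [0,0,0],"gripper": 0},
])

```text
time: 15.0
eef_pos: [0.5013, 0.1036, 0.1369]
tcp_rot: [-3.14, 0.006, 1.459]
contact_force: [-1.7, -12.2, 1.4]
width: -0.0
finger_force: 6.1
```

Request:
jog_arm([
  {"xyz": [0,0,0],"twist": [0,0,0],"gripper": 0},
  {"xyz": [0,0,0],"twist": [0,0,0],"gripper": 0},
  {"xyz": [0,0,0],"twist": [0,0,0],"gripper": 0},
  {"xyz": [0,0,0],"twist": [0,0,0],"gripper": 0},
  {"xyz": [0,0,0],"twist": [0,0,0],"gripper": 0},
  {"xyz": [0,0,0],"twist": [0,0,0],"gripper": 0},
  {"xyz": [0,0,0],"twist": [0,0,0],"gripper": 0},
  {"xyz": [0,0,0],"twist": [0,0,0],"gripper": 0},
])

```text
time: 16.0
eef_pos: [0.5013, 0.1035, 0.137]
tcp_rot: [-3.14, 0.006, 1.459]
contact_force: [-1.8, -11.3, 1.5]
width: 0.0
finger_force: 6.0
```

Request:
jog_arm([
  {"xyz": [-0.1,0,0],"twist": [0,0,0],"gripper": 0},
  {"xyz": [-0.25,0,0],"twist": [0,0,0],"gripper": 0},
  {"xyz": [-0.5,0,0],"twist": [0,0,0],"gripper": 0},
  {"xyz": [-0.6,0,-0.4],"twist": [0,0,0],"gripper": 0},
  {"xyz": [-0.6,0,-1.2],"twist": [0,0,0],"gripper": 0},
  {"xyz": [-0.6,0,-2.0],"twist": [0,0,0],"gripper": 0},
  {"xyz": [-0.6,0,-2.4],"twist": [0,0,0],"gripper": 0},
  {"xyz": [-0.6,0,-2.4],"twist": [0,0,0],"gripper": 0},
])

```text
time: 17.0
eef_pos: [0.5003, 0.0768, 0.2591]
tcp_rot: [3.137, -0.001, 1.458]
contact_force: [0.5, -0.5, 0.6]
width: 0.0002
finger_force: 0.0
```

Request:
jog_arm([
  {"xyz": [-0.8,-0.2,0],"twist": [0,0,0],"gripper": 0},
  {"xyz": [-1.6,-0.4,0],"twist": [0,0,0],"gripper": 0},
  {"xyz": [-2.4,-0.4,0],"twist": [0,0,0],"gripper": 0},
  {"xyz": [-3.0,-0.4,0],"twist": [0,0,0],"gripper": 0},
  {"xyz": [-3.0,-0.4,0],"twist": [0,0,0],"gripper": 0},
  {"xyz": [-3.0,-0.4,0],"twist": [0,0,0],"gripper": 0},
])

```text
time: 17.75
eef_pos: [0.4617, -0.0695, 0.2563]
tcp_rot: [-3.14, -0.001, 1.457]
contact_force: [0.7, -0.1, -0.0]
width: 0.0001
finger_force: 0.0
```

Run:
```python
from h import *
import cv2
a=imaging.get_image("top")[155:245,245:345];b=imaging.get_image("side")[185:275,265:365]
cv2.imwrite("pics/c6.png",np.hstack([cv2.resize(i,None,fx=4,fy=4,interpolation=cv2.INTER_CUBIC) for i in(a,b)]))
```

```text
(no output)
```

View pics/c6.png

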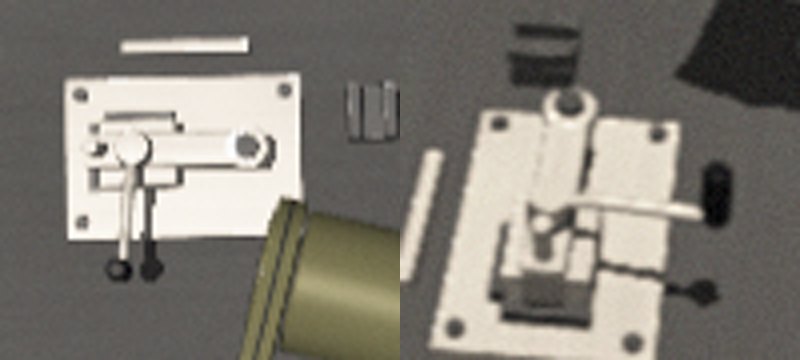

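The arm is closed, the lever sits free with its grip at top crop (119,268), and the robot is clear. Handing in.

```bash
python3 -c "
from station import workorder
print(workorder.sign_off())"
```

```text
the job is handed in; nothing more can be done
None
```

I handed the job in at about 18 s; the sign-off returned no verdict. The clamp arm is closed on its stop, the screw bit and held two leans of about 12 N for over a second each with slack between them, and the lever is unloaded with the robot clear.

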